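Wedge up a tablet screen and hold it

ROBOT

A 6-joint arm with a two-finger parallel gripper is mounted at the origin on the work surface. World frame = base frame: x ahead of the robot, y to its left, z up, the work surface at z = 0. Lengths are in mm, angles in degrees, forces in N, time in s.
With the tool pointing down it reaches from about 300 to 850 mm from the base axis. Payload 4.2 kg.
Tool frame: the origin (TCP) lies between the finger pads; the fingertips stand 14 mm ahead of it and the grasp point (between the pads) lies 5 mm behind it (env.finger_overhang is the distance from the TCP to the fingertips, in mm); z points along the fingers, y is the line along which they close (so a half turn about z gives the same grasp; the last joint's range is limited). The gripper opens to 91 mm and grips with 3 to 60 N. Pads are 32 mm wide; open, the fingers measure 118 mm over their backs; the gripper's body (76 mm by 178 mm) begins 60 mm behind the grasp point.
Start: joints at [-72.938, 18.312, 89.639, -0, 72.044, -1.146], TCP at [179.678, -546.221, 227.976] pointing down, gripper open.
Joint ranges: [-177.97, 177.97], [-48.28, 115.42], [12.27, 149.76], [-77.06, 257.06], [2.81, 150.46], [-146.56, 146.56]. Speed limits (degrees/s): [147.25, 147.25, 180, 180, 180, 180].

INTERFACE

Orientations are given as [roll, pitch, yaw] about the fixed x, y, z axes, in that order (R = Rz(yaw) Ry(pitch) Rx(roll)).
In Python, from workcell import status, cams, env, finder gives the robot as it stands.
- The arm moves only by the tool apply_moves, never from a script. Its argument "increments" is a list of rows, each a list of 7 numbers: the opening, from -1 (shut) to 1 (fully open), then the shift along the world's x, y, z in m, then the turn, a rotation vector about the world's x, y, z in degrees. In form: [[gripper, x, y, z, ax, ay, az], ...]. A call has 1 to 5 rows; each row shifts and turns the commanded pose from where the row before left it; what a row does not reach is not made up. A row lasts 1/12 s, in which the tool goes at most 41.7 mm and 7.16 degrees, less where a joint would pass 70% of its speed; a pose out of reach is approached as far as the arm can. A call with a gripper value outside its range is refused whole. The fingers move at their own pace and stop on an object; "newtons" is the grip in N (left out, the last holds). Time passes only in rows, so rows that do not move let the fingers close. It gives the time, the measured TCP pose, the force, the opening and the grip force at its end, in the units of the state.
- status.state(): the state, without advancing time (a new reading comes with each control period).
- cams.grab_frame(name): name is "side" or "top"; returns a dict with "color" (400x640x3 uint8, red, green, blue), "intrinsics" (3x3 intrinsics, pixels), "k1" (the pictures are not rectified: a ray, as slopes to the right and down, at radius r is drawn at 1 + k1 r^2 times it, then the intrinsics apply), "R" (3x3) and "t" (3): a world point X has camera coordinates R X + t. Camera axes: x right, y down, z forward; pixel columns grow to the right and rows downward; lengths in mm; the calibration is good to about 2 mm. A picture is of the moment at which its call begins. There is no depth.
- env.job_done(): hands the job in; it is judged then, once.
Trained networks look in the newest picture that a camera, given by its name, has taken for a name from the list of things; names that differ only in an ending like _2 or _b are one class to them, and where a whole thing is asked for, a point or a joint stands for the part that bears it (a point fixed in the world has none). Each returns a list of dicts, best first, with "score" (0 to 1); they miss things now and then, are a little off and sometimes report something else, mostly with a low value. They report only what shows in the picture. A call takes as long as a camera call. They do not tell look-alikes from the thing itself.
- finder.boxes_of(query, camera): "rect" ([left, top, width, height] in pixels, round what is visible of it).
- finder.trace(query, camera): "pixels" (400x640 bool, what is visible of it) and "rect" ([left, top, width, height] in pixels, round what is visible of it).
The state is a dict: "time_s": time; "qpos": joint angles; "qvel": joint speeds; "effort": joint torques, N m; "ee_pos": TCP position; "ee_rot": TCP orientation; "force": force on the tool from outside, world axes, zero at the start; "torque": the same for the moment, N m; "gripper_width": finger opening in mm; "gripper_force": force on a finger pad.
Only numpy, scipy, OpenCV 4.12 (cv2) and the standard library are available. Lean on these libraries where they do the work, as an engineer would, in place of code of your own. Each camera call takes 0.05 s, during which the arm holds its last target. There are 200 camera calls.

TASK

The tablet in the opening jig has its screen unglued along the long edge that faces the robot. Take the white nylon wedge from the mat, set it down flat on the jig's plate and push its thin end straight in under the middle of that edge until the screen just lifts and the edge is about 5 mm up; 10 mm would tear the short ribbon inside. Finish while holding the wedge in your grip with the screen resting on it, so that I can unplug the ribbon: nothing but the wedge touches the screen, and the other things stay where they lie.

Things in the scene. Friction and masses are not known exactly. Their poses are not given: they have to be found in the camera images.
- jig: Opening jig, a grey anodised aluminium plate 250 (x) x 220 (y) x 12 mm, fixed, with a tablet let in flush. Origin: centre of its underside; x points away from the robot's side, y left, z up. Low side jaws (5 mm high, y = +-104) and two rear jaws (12 mm, x = 108) hold the tablet.
- deck (a point): Point on the jig's top face, 12 mm above the work surface, in the middle of the bare strip (100 mm deep, jig x -125 to -25 mm) before the screen's free edge, 50 mm from that edge. Axes as the jig's. The wedge slides on this strip.
- screen_edge (a point): Middle of the free front edge of the black screen, at the underside of its glass: jig x = -25, y = 0, 3 mm above the plate when down. The glass is 118 mm deep (x), 180 mm wide (y), 2.5 mm thick. Below it, 22 mm farther in, sits the 3 mm thick display module; in front of that there is a 3 mm gap between plate and glass.
- screen (a joint): Opening angle of the screen (rad) about its far long edge, 118 mm from the free edge: 0 = down, grows as the free edge rises; lift = 118 mm x angle (5 mm = 0.042, 10 mm = 0.085). The screen weighs 250 g and springs back: about 3 N at the edge starts it, 4 N at 5 mm; it falls shut if the wedge is drawn out.
- wedge_grip (a point): Centre of the wedge's grip block, 21 mm above its flat underside. White nylon wedge, 96 mm long, 24 mm wide, 60 g. x runs along it from thick heel to thin nose, y across, z up. The block is 26 (x) x 24 (y) x 42 mm high with upright sides; ahead of it a straight ramp 70 mm long falls 1 in 4 from 19 mm to 1.5 mm high.
- wedge_nose (a point): Middle of the wedge's thin nose (1.5 mm thick) at its underside: 83 mm ahead (+x) of the grip centre, 21 mm lower. Pushed flat along the plate, the ramp meets the glass once the nose is 6 mm under the edge; then the edge rises 1 mm for each 4 mm of push.
- block: Plain straight nylon block of the same stock as the wedge, 80 x 24 x 30 mm, no taper; stays where it lies. Origin: centre of its underside.
- screwdriver: Screwdriver, 160 mm long; stays where it lies. Origin: centre of its underside.
- tweezers: Steel tweezers, 130 mm long, lying flat; stays where it lies. Origin: centre of its underside.
- flux_jar: Small jar, 42 mm across, 38 mm high; stays where it lies. Origin: centre of its underside.
- screw_dish: Round steel screw dish, 80 mm across, 20 mm high; stays where it lies. Origin: centre of its underside.
- solder_reel: Solder reel standing on its flange, 60 mm across, 36 mm high; stays where it lies. Origin: centre of its underside.
- spudger: Flat black prying stick, 140 mm long, 7 mm thick; stays where it lies. Origin: centre of its underside.
- suction_cup: Rubber suction cup with a ring handle, 54 mm across, 52 mm high; stays where it lies. Origin: centre of its underside.
Not all that is in view belongs to the job. What is shaped like the part that bears wedge_grip but green, pink or red is not meant.

How it is judged (in metres and radians):
At the end, for the whole second after the job is handed in: Screen edge still, 2.5 to 8 mm up (0.021 to 0.068 rad), resting on the wedge (over 0.5 N); nose under the edge, within 35 mm of its middle; wedge straight in (0.2 rad), flat on the plate (4 mm, 0.1 rad) and gripped by the fingers (over 1 N); robot not touching the screen (value of joint screen between 0.021 and 0.068 rad and velocity of joint screen between -0.03 and 0.03 rad/s and contact force between wedge and screen above 0.5 N and contact force between the fingers and wedge above 1 N and contact force between each of the arm, the fingers and screen below 0.2 N and x of wedge_nose in the frame of jig above -0.021 m and y of wedge_nose in the frame of jig between -0.035 and 0.035 m and z of wedge_nose in the frame of jig below 0.016 m and z of wedge_grip in the frame of jig below 0.039 m and angle between the x axis of wedge_grip and the x axis of jig, either way round below 0.2 rad and angle between wedge_grip's own z axis and vertical below 0.1 rad); the arm keeps its last pose, push and grip.
It fails at once if the screen's edge lifted more than 10 mm: the ribbon tears (value of joint screen above 0.085 rad).
It fails at once if the robot itself touches the screen (contact force between any of the fingers, the arm and screen above 1 N).
It fails at once if another thing on the bench is shifted by more than 30 mm (distance of any of block, screwdriver, tweezers, flux_jar, screw_dish, solder_reel, spudger, suction_cup from where it was at the start of the episode above 0.03 m).
It also fails if it takes over 38 s, if anything falls off the work surface, if the arm or the gripper's body presses on something with over 40 N, if the wrist force passes 120 N, or if a joint passes its speed limit or range.

## Working session

There is one attempt and no reset: what is moved stays moved. The work goes in short steps, Python scripts to look and compute and a tool call to move; the robot and the scene stay as the last step left them, time stands still between calls to the robot, and variables do not carry over. Pictures are saved under pics/ and viewed, at most 10 in all, crops included, and the job is handed in when it is done.

Besides the shell and the picture viewer there is one more tool, called after "Call:" by a JSON object that holds its "fn" and its "kwargs", one argument or row to a line. apply_moves: Moves the arm, as the interface text tells. Its arguments: {"type":"object","properties":{"increments":{"type":"array","items":{"type":"array","items":{"type":"number"}}},"newtons":{"type":"number"}},"required":["increments"]}

```bash
mkdir -p pics
cat > h.py <<'E'
import numpy as np, cv2
from workcell import status, cams, env, finder
def save(f,n,box=None,s=1):
    im=f["color"][...,::-1]
    if box: l,t,w,h=box; im=im[t:t+h,l:l+w]
    cv2.imwrite("pics/"+n,cv2.resize(im,None,fx=s,fy=s,interpolation=cv2.INTER_CUBIC))
def ground(f,px,z):
    "pixels -> world xy at height z"
    K=np.array(f["intrinsics"]);R=np.array(f["R"]);t=np.array(f["t"]);out=[]
    for u,v in np.atleast_2d(px).astype(float):
        d=np.array([(u-K[0,2])/K[0,0],(v-K[1,2])/K[1,1]]);x=d.copy()
        for _ in range(30): x=d/(1+f["k1"]*(x@x))
        r=R.T@np.array([x[0],x[1],1]);c=-R.T@t
        out.append((c+r*(z-c[2])/r[2])[:2])
    return np.array(out)
def proj(f,X):
    K=np.array(f["intrinsics"]);p=np.atleast_2d(X)@np.array(f["R"]).T+np.array(f["t"]);s=p[:,:2]/p[:,2:]
    s=s*(1+f["k1"]*(s**2).sum(1,keepdims=True));return s*[K[0,0],K[1,1]]+[K[0,2],K[1,2]]
E
python3 - <<'E'
from h import *
for n in("top","side"):
    f=cams.grab_frame(n);save(f,n+"0.png",s=1.25)
    print(n,-np.array(f["R"]).T@f["t"],np.array(f["intrinsics"])[0,0],f["k1"])
    for q in("wedge_grip","block","jig","screen"):
        print(q,[(round(b["score"],2),np.round(b["rect"]).tolist()) for b in finder.boxes_of(q,n)])
E
```

```text
top [ 360.94610549  -24.73465546 1378.53195109] 485.3338807835972 0.013117257306506943
wedge_grip [(0.81, [486.0, 242.0, 28.0, 31.0]), (0.7, [427.0, 247.0, 27.0, 34.0]), (0.68, [366.0, 244.0, 29.0, 26.0]), (0.62, [484.0, 172.0, 20.0, 32.0]), (0.56, [429.0, 201.0, 20.0, 29.0])]
block [(0.71, [200.0, 217.0, 25.0, 25.0])]
jig [(0.74, [284.0, 122.0, 95.0, 103.0])]
screen [(0.61, [293.0, 133.0, 72.0, 57.0])]
side [436.50839795 898.69824546 857.7532914 ] 412.4777195082407 -0.03392369677420423
wedge_grip [(0.75, [330.0, 137.0, 25.0, 15.0]), (0.68, [377.0, 194.0, 24.0, 17.0]), (0.64, [345.0, 159.0, 22.0, 16.0]), (0.63, [377.0, 139.0, 28.0, 13.0]), (0.6, [386.0, 163.0, 21.0, 16.0])]
block [(0.7, [336.0, 308.0, 33.0, 28.0])]
jig [(0.73, [264.0, 193.0, 93.0, 64.0])]
screen [(0.91, [275.0, 198.0, 48.0, 47.0])]
```

View pics/top0.png

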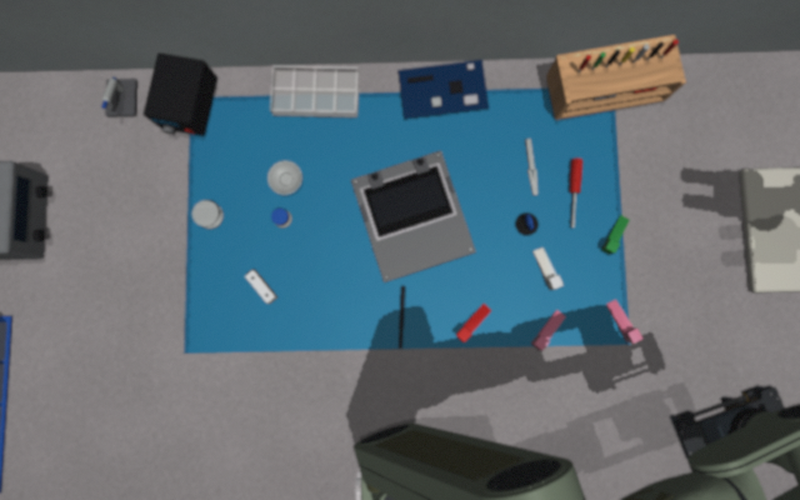

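View pics/side0.png

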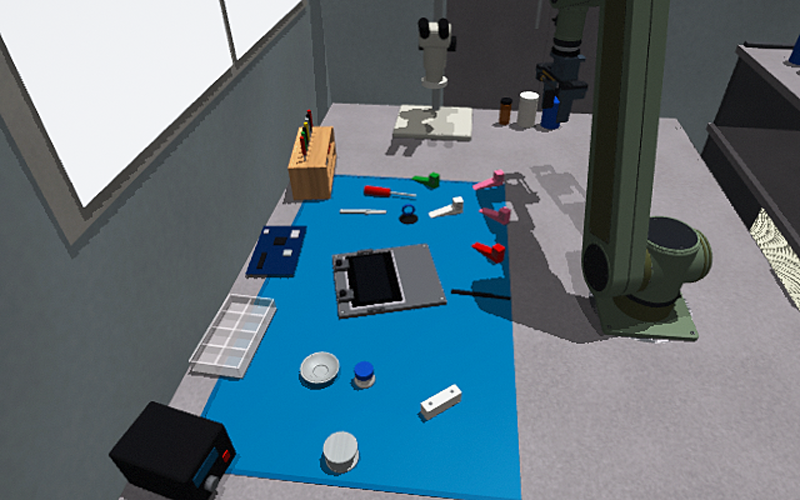

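The look-alikes in the top view at 800 px are the green wedge (617,234), red wedge (474,323), two pink wedges (549,330) and (625,322), and the untapered white block (260,286). The white tapered one at (548,268) is the wedge, with its thick block at the lower right and its nose to the upper left. The jig centre is near (414,216), and its free edge faces down in the image.

Run:
```python
from h import *
f=cams.grab_frame("top");g=cams.grab_frame("side")
a=cv2.resize(f["color"][190:240,415:475],None,fx=6.5,fy=6.5,interpolation=cv2.INTER_CUBIC)
b=cv2.resize(g["color"][145:185,335:383],None,fx=8,fy=8,interpolation=cv2.INTER_CUBIC)[:325]
b=cv2.copyMakeBorder(b,0,325-b.shape[0],0,0,cv2.BORDER_CONSTANT)
cv2.imwrite("pics/wedge.png",np.hstack([a,b])[...,::-1])
save(f,"jig.png",(275,115,115,115),5)
hsv=cv2.cvtColor(f["color"],cv2.COLOR_RGB2HSV)
for q,z in(("wedge_grip",15),("jig",12),("screen",5.5)):
  for r in finder.trace(q,"top"):
    m=r["pixels"].astype(np.uint8);c=max(cv2.findContours(m,0,1)[0],key=cv2.contourArea)
    sat=np.median(hsv[m>0],0)
    bx=cv2.boxPoints(cv2.minAreaRect(c))
    print(q,round(r["score"],2),r["rect"],sat,bx.round(1).tolist(),ground(f,bx,z).round(0).tolist())
```

```text
wedge_grip 0.84 [425.7, 246.3, 25.3, 34.4] [171. 100. 114.] [[424.3999938964844, 274.8999938964844], [442.79998779296875, 247.1999969482422], [452.29998779296875, 253.5], [433.79998779296875, 281.20001220703125]] [[308.0, -277.0], [383.0, -332.0], [365.0, -357.0], [291.0, -302.0]]
wedge_grip 0.83 [480.9, 173.5, 22.8, 33.0] [ 67. 155. 121.] [[479.3999938964844, 200.1999969482422], [494.0, 171.0], [505.20001220703125, 176.60000610351562], [490.6000061035156, 205.8000030517578]] [[513.0, -440.0], [595.0, -486.0], [578.0, -516.0], [496.0, -470.0]]
wedge_grip 0.64 [429.3, 202.3, 20.3, 28.9] [ 60.  10. 193.] [[424.79998779296875, 201.60000610351562], [434.79998779296875, 196.60000610351562], [450.20001220703125, 227.39999389648438], [440.20001220703125, 232.39999389648438]] [[512.0, -287.0], [525.0, -316.0], [438.0, -355.0], [425.0, -326.0]]
wedge_grip 0.56 [487.4, 241.0, 28.1, 34.7] [171.   97.5 179.5] [[483.3999938964844, 244.3000030517578], [493.8999938964844, 237.60000610351562], [514.4000244140625, 269.79998779296875], [503.8999938964844, 276.5]] [[389.0, -444.0], [407.0, -474.0], [318.0, -524.0], [300.0, -494.0]]
wedge_grip 0.55 [367.6, 243.7, 22.2, 27.5] [  1. 184. 166.] [[364.6000061035156, 266.3999938964844], [385.1000061035156, 242.5], [392.3999938964844, 248.6999969482422], [371.8999938964844, 272.6000061035156]] [[334.0, -113.0], [399.0, -172.0], [382.0, -192.0], [317.0, -133.0]]
jig 0.62 [281.5, 119.1, 101.7, 105.9] [110.   7. 109.] [[279.70001220703125, 142.5], [355.1000061035156, 118.5], [381.79998779296875, 202.5], [306.3999938964844, 226.5]] [[692.0, 121.0], [758.0, -98.0], [512.0, -167.0], [448.0, 47.0]]
screen 0.79 [290.1, 131.0, 74.6, 58.2] [113.  30.  36.] [[288.20001220703125, 151.1999969482422], [350.29998779296875, 131.10000610351562], [363.20001220703125, 170.8000030517578], [301.1000061035156, 190.89999389648438]] [[667.0, 97.0], [723.0, -83.0], [605.0, -117.0], [551.0, 61.0]]
```

View pics/wedge.png

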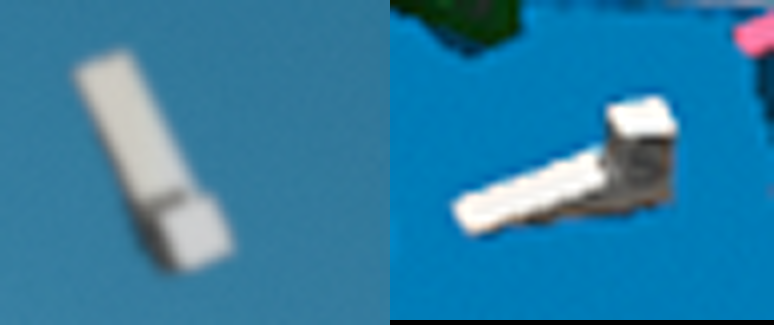

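View pics/jig.png

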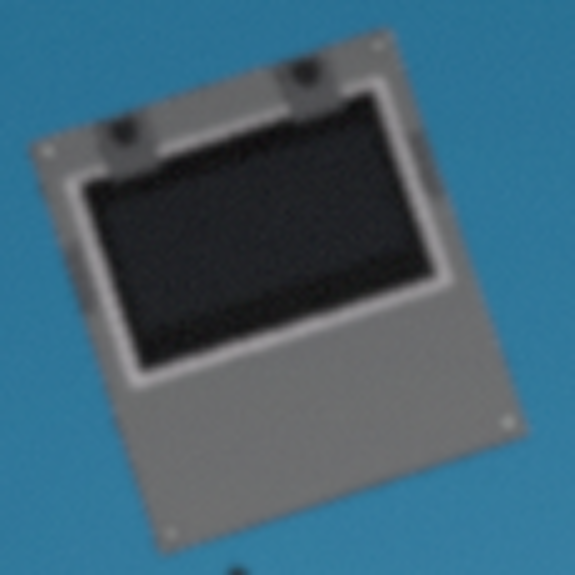

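The crop confirms the white wedge: its block top is at about (445,226) and its nose at about (430,199) in the top picture, with the tall block and ramp clear in the side view. The jig crop shows the plate corners clearly, with the free edge towards the lower right.

Run:
```python
from h import *
from scipy.optimize import least_squares as ls
f=cams.grab_frame("top");g=cams.grab_frame("side")
o=np.array([275,115])-.4
cr=np.array([[30,143],[392,28],[527,433],[163,550]])/5+o
L=np.array([[125,110,12],[125,-110,12],[-125,-110,12],[-125,110,12.]])
def T(p,L):
    c,s=np.cos(p[2]),np.sin(p[2]);return np.c_[p[0]+c*L[:,0]-s*L[:,1],p[1]+s*L[:,0]+c*L[:,1],L[:,2]]
r=ls(lambda p:(proj(f,T(p,L))-cr).ravel(),[600,-25,-.29]);p=r.x
print("jig",p[:2],np.degrees(p[2]),r.fun.round(1))
gl=np.array([[82,182],[375,92],[437,275],[145,368]])/5+o
w=ground(f,gl,17.5);c,s=np.cos(p[2]),np.sin(p[2]);print("glass in jig",((w-p[:2])@np.array([[c,-s],[s,c]])).round(1).tolist())
print("side corners",proj(g,T(p,L)).round(1).tolist())
tp=np.array([[197,233],[100,60]])/6.5+[414.6,189.6];sp=np.array([[253,116],[70,218]])/8+[334.6,144.6]
W=np.array([[0,0,42],[83,0,1.5]])
r=ls(lambda p:np.r_[(proj(f,T(p,W))-tp).ravel(),(proj(g,T(p,W))-sp).ravel()],[450,-330,.4]);print("wedge",r.x[:2],np.degrees(r.x[2]),r.fun.round(1))
for n,q in(("top",tp),("side",sp)):
    F=f if n=="top" else g; print(n,ground(F,q[:1],42).round(1),ground(F,q[1:],1.5).round(1))
```

```text
jig [603.21066473 -22.57024566] 16.81582305915327 [-0.2 -0.4 -0.  -0.6  0.7  0.2 -0.5  0.7]
glass in jig [[91.3, 88.1], [89.2, -87.7], [-22.9, -87.9], [-22.4, 86.2]]
side corners [[269.5, 251.8], [264.3, 202.7], [340.4, 193.6], [356.0, 240.1]]
wedge [ 441.14159295 -333.56236858] 20.269285357859097 [-0.2  0.3 -0.   0.7 -0.7 -0.3 -0.6 -0.4]
top [[ 442.1 -334.1]] [[ 521. -305.]]
side [[ 438.6 -331.8]] [[ 516.8 -302.8]]
```

Run:
```python
from h import *
s=status.state();print({k:np.round(v,2).tolist() for k,v in s.items()})
```

```text
{'time_s': 0.85, 'qpos': [-72.94, 18.31, 89.64, 0.0, 72.04, -1.15], 'qvel': [-0.03, 0.09, 0.1, -0.03, 0.1, 0.04], 'effort': [0.0, -41.23, -23.22, 0.07, 0.04, -0.0], 'ee_pos': [179.68, -546.21, 228.0], 'ee_rot': [179.99, -0.0, 18.21], 'force': [-0.84, 0.46, 0.71], 'torque': [-0.04, -0.03, 0.03], 'gripper_force': 0.0, 'gripper_width': 91.32}
```

Call:
{"fn": "apply_moves", "kwargs": {
  "increments": [
    [1, 0.026, 0.021, -0.008, 0, 0, 0.4],
    [1, 0.026, 0.021, -0.008, 0, 0, 0.4],
    [1, 0.026, 0.021, -0.008, 0, 0, 0.4],
    [1, 0.026, 0.021, -0.008, 0, 0, 0.4],
    [1, 0.026, 0.021, -0.008, 0, 0, 0.4]
  ]
}}

```text
time_s: 1.27
ee_pos: [310.6, -440.2, 187.8]
ee_rot: [180.0, -0.0, 20.2]
force: [-0.3, -0.4, -0.1]
gripper_width: 91.4
gripper_force: 0.0
```

Call:
{"fn": "apply_moves", "kwargs": {
  "increments": [
    [1, 0.026, 0.021, -0.01, 0, 0, 0],
    [1, 0.026, 0.021, -0.01, 0, 0, 0],
    [1, 0.026, 0.021, -0.01, 0, 0, 0],
    [1, 0.026, 0.022, -0.01, 0, 0, 0],
    [1, 0.026, 0.022, -0.01, 0, 0, 0]
  ]
}}

```text
time_s: 1.68
ee_pos: [440.8, -333.1, 137.7]
ee_rot: [180.0, -0.0, 20.2]
force: [-0.2, -0.3, -0.5]
gripper_width: 91.1
gripper_force: 0.0
```

Call:
{"fn": "apply_moves", "kwargs": {
  "increments": [
    [1, 0, 0, 0, 0, 0, 0],
    [1, 0, 0, 0, 0, 0, 0]
  ]
}}

```text
time_s: 1.85
ee_pos: [440.4, -333.0, 137.4]
ee_rot: [-179.9, 0.1, 20.4]
force: [0.8, -1.6, -0.6]
gripper_width: 91.4
gripper_force: 0.0
```

Run:
```python
from h import *
g=cams.grab_frame("side");save(g,"pre.png",(310,90,110,100),5)
s=status.state();print(s["ee_pos"],s["ee_rot"],s["gripper_width"])
```

```text
[ 439.78393111 -334.01034531  137.8721236 ] [-1.79998571e+02  4.03783114e-02  2.03040318e+01] 91.35437320382492
```

View pics/pre.png

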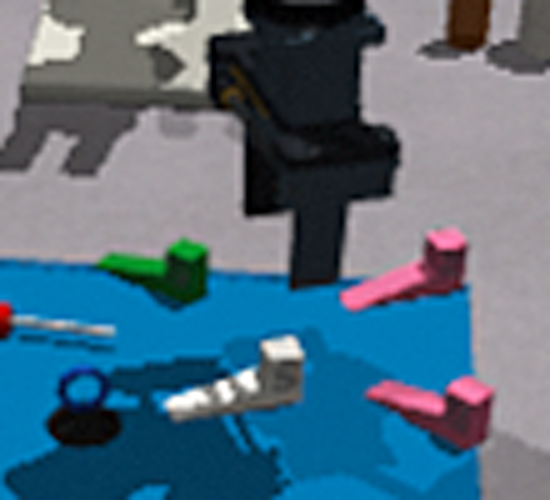

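The gripper stands upright above the white wedge (wedge block at crop (283,370), fingers at (317,240)), with nothing in the way. I'll descend and close.

Call:
{"fn": "apply_moves", "kwargs": {
  "increments": [
    [1, 0, 0, -0.03, 0, 0, 0],
    [1, 0, 0, -0.03, 0, 0, 0],
    [1, 0, 0, -0.03, 0, 0, 0],
    [1, 0, 0, -0.016, 0, 0, 0],
    [1, 0, 0, -0.008, 0, 0, 0]
  ]
}}

```text
time_s: 2.32
ee_pos: [437.5, -334.6, 22.1]
ee_rot: [-179.8, 0.1, 20.1]
force: [-0.1, -0.3, 0.6]
gripper_width: 91.3
gripper_force: 0.0
```

Call:
{"fn": "apply_moves", "kwargs": {
  "increments": [
    [-1, 0, 0, 0, 0, 0, 0],
    [-1, 0, 0, 0, 0, 0, 0],
    [-1, 0, 0, 0, 0, 0, 0],
    [-1, 0, 0, 0, 0, 0, 0],
    [-1, 0, 0, 0, 0, 0, 0]
  ],
  "newtons": 30
}}

```text
time_s: 2.73
ee_pos: [440.3, -334.8, 25.3]
ee_rot: [179.9, -0.1, 20.2]
force: [0.0, -0.0, -0.2]
gripper_width: 60.6
gripper_force: 0.0
```

Call:
{"fn": "apply_moves", "kwargs": {
  "increments": [
    [-1, 0, 0, 0, 0, 0, 0],
    [-1, 0, 0, 0, 0, 0, 0],
    [-1, 0, 0, 0, 0, 0, 0],
    [-1, 0, 0, 0, 0, 0, 0],
    [-1, 0, 0, 0, 0, 0, 0]
  ]
}}

```text
time_s: 3.15
ee_pos: [439.7, -334.2, 24.0]
ee_rot: [180.0, 0.0, 20.2]
force: [0.3, 0.1, 0.1]
gripper_width: 27.1
gripper_force: 0.0
```

Call:
{"fn": "apply_moves", "kwargs": {
  "increments": [
    [-1, 0, 0, 0, 0, 0, 0],
    [-1, 0, 0, 0, 0, 0, 0],
    [-1, 0, 0, 0, 0, 0, 0],
    [-1, 0, 0, 0, 0, 0, 0]
  ]
}}

```text
time_s: 3.48
ee_pos: [439.7, -334.2, 23.9]
ee_rot: [180.0, -0.0, 20.2]
force: [-0.1, 0.6, -0.2]
gripper_width: 24.1
gripper_force: 30.0
```

Call:
{"fn": "apply_moves", "kwargs": {
  "increments": [
    [-1, 0, 0, 0.02, 0, 0, 0],
    [-1, 0, 0, 0.025, 0, 0, 0],
    [-1, 0, 0, 0.025, 0, 0, 0],
    [-1, 0, 0, 0, 0, 0, 0],
    [-1, 0, 0, 0, 0, 0, 0]
  ]
}}

```text
time_s: 3.9
ee_pos: [440.2, -334.7, 95.0]
ee_rot: [179.9, -0.1, 20.2]
force: [-0.4, -0.3, -1.1]
gripper_width: 23.8
gripper_force: 30.0
```

Run:
```python
from h import *
f=cams.grab_frame("top");g=cams.grab_frame("side")
a=cv2.resize(f["color"][185:245,405:475],None,fx=5.5,fy=5.5,interpolation=cv2.INTER_CUBIC)
b=cv2.resize(g["color"][120:180,330:395],None,fx=5.5,fy=5.5,interpolation=cv2.INTER_CUBIC)
cv2.imwrite("pics/held.png",np.hstack([a,b])[...,::-1])
s=status.state();print(s["ee_pos"],s["ee_rot"],s["gripper_width"],s["gripper_force"])
```

```text
[ 438.89370309 -333.60386534   92.91543386] [-1.79894590e+02  6.82330070e-02  2.02093018e+01] 24.23157715626695 29.999846038408577
```

View pics/held.png

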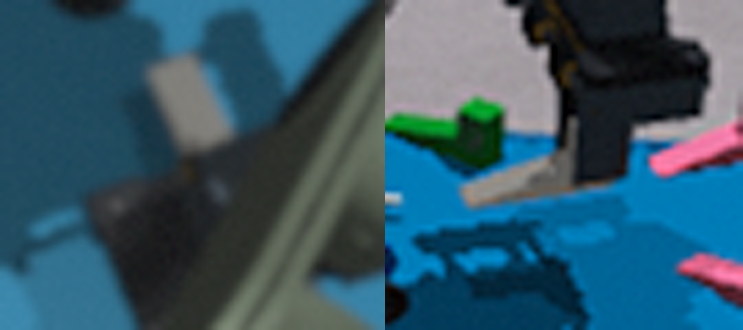

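The wedge is held level, with its nose at about (435.5,195.5) in the top view and (345.5,155.8) in the side view. Next I'll measure its offset from the TCP.

Run:
```python
from h import *
f=cams.grab_frame("top");g=cams.grab_frame("side")
for F,p in((f,[435.1,195.1]),(g,[345.1,155.4])):
    w=ground(F,[p],71.5)[0]-[440,-334];a=np.radians(20.2);c,s=np.cos(a),np.sin(a)
    print(w, "along,across",(c*w[0]+s*w[1]).round(1),(-s*w[0]+c*w[1]).round(1))
a=np.radians(16.8);c,s=np.cos(a),np.sin(a)
for x in(-125,-83-25-25,-83-25,-25-83+6,-25-83+26): print(x,603.2+c*x,-22.6+s*x)
print(np.mean([status.state()["ee_pos"] for _ in range(1)],0))
```

```text
[82.74439911 29.04473649] along,across 87.7 -1.3
[72.07939535 31.3006487 ] along,across 78.5 4.5
-125 483.53506280849166 -58.728974618058956
-133 475.8765068282351 -61.04122899361473
-108 499.8094942665368 -53.81543407000294
-102 505.5534112517292 -52.08124328833611
-82 524.6998012023705 -46.30060734944668
[ 438.77652276 -333.54546881   92.48056734]
```

Call:
{"fn": "apply_moves", "kwargs": {
  "increments": [
    [-1, 0.0045, 0.028, 0, 0, 0, -0.4],
    [-1, 0.0045, 0.028, 0, 0, 0, -0.4],
    [-1, 0.0045, 0.028, 0, 0, 0, -0.4],
    [-1, 0.0045, 0.028, 0, 0, 0, -0.4],
    [-1, 0.0045, 0.028, 0, 0, 0, -0.4]
  ]
}}

```text
time_s: 4.52
ee_pos: [461.5, -192.7, 92.8]
ee_rot: [-179.9, 0.1, 18.2]
force: [-0.2, -1.0, -0.9]
gripper_width: 23.7
gripper_force: 30.0
```

Call:
{"fn": "apply_moves", "kwargs": {
  "increments": [
    [-1, 0.0045, 0.028, 0, 0, 0, -0.4],
    [-1, 0.0045, 0.028, 0, 0, 0, -0.4],
    [-1, 0.0045, 0.028, 0, 0, 0, -0.4],
    [-1, 0.0045, 0.028, 0, 0, 0, -0.2],
    [-1, 0.003, 0.023, 0, 0, 0, 0]
  ]
}}

```text
time_s: 4.93
ee_pos: [482.6, -57.3, 92.9]
ee_rot: [-179.9, 0.1, 16.8]
force: [-0.3, 0.4, -1.7]
gripper_width: 23.6
gripper_force: 30.0
```

Call:
{"fn": "apply_moves", "kwargs": {
  "increments": [
    [-1, 0, 0, -0.02, 0, 0, 0],
    [-1, 0, 0, -0.02, 0, 0, 0],
    [-1, 0, 0, -0.008, 0, 0, 0],
    [-1, 0, 0, -0.002, 0, 0, 0],
    [-1, 0, 0, 0, 0, 0, 0]
  ]
}}

```text
time_s: 5.35
ee_pos: [482.6, -59.3, 43.1]
ee_rot: [-179.9, 0.1, 16.8]
force: [0.6, 0.3, -0.8]
gripper_width: 24.1
gripper_force: 30.0
```

Run:
```python
from h import *
f=cams.grab_frame("top");g=cams.grab_frame("side")
a=cv2.resize(f["color"][140:230,285:385],None,fx=4,fy=4,interpolation=cv2.INTER_CUBIC)
b=cv2.resize(g["color"][170:260,285:385],None,fx=4,fy=4,interpolation=cv2.INTER_CUBIC)
cv2.imwrite("pics/deck.png",np.hstack([a,b])[...,::-1])
e=[]
for _ in range(2): e.append(status.state()["ee_pos"]);cams.grab_frame("side")
s=status.state();print(np.round(e,1),s["ee_rot"],s["force"],s["gripper_force"])
```

```text
[[483.7 -59.6  44.4]
 [483.8 -59.6  44.6]] [ 1.79951865e+02 -8.98977378e-02  1.67793328e+01] [ 0.25089587  0.4305961  -0.03315958] 29.99982153531164
```

View pics/deck.png

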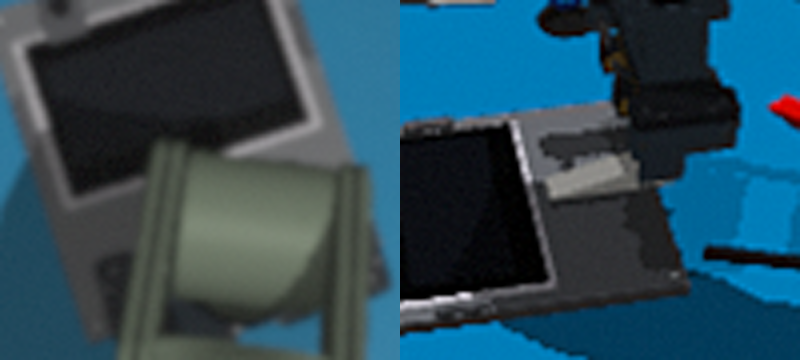

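The wedge hovers about 8 mm over the plate, with its nose at about (322.5,216.7) in the side image, a little short of the screen's edge and near its middle. I'll compute the gap.

Run:
```python
from h import *
g=cams.grab_frame("side")
a=np.radians(16.8);c,s=np.cos(a),np.sin(a)
J=lambda w:((w-[603.2,-22.6])@np.array([[c,-s],[s,c]])).round(1)
print("nose",J(ground(g,[[322.1,216.3]],21.5)))
print("edge",J(ground(g,np.array([[515-400,122],[553-400,288]])/4+[284.6,169.6],16.5)))
print("plate front corners",J(ground(g,np.array([[688-400,283]])/4+[284.6,169.6],12)))
print("grip",J(np.array([[483.8,-59.6]])))
```

```text
nose [[-44.5   0.1]]
edge [[-31.3 -88. ]
 [-28.8 102.7]]
plate front corners [[-126.3  111.5]]
grip [[-125.    -0.9]]
```

Call:
{"fn": "apply_moves", "kwargs": {
  "increments": [
    [-1, 0, 0, -0.004, 0, 0, 0],
    [-1, 0, 0, -0.002, 0, 0, 0],
    [-1, 0, 0, 0, 0, 0, 0],
    [-1, 0, 0, 0, 0, 0, 0]
  ]
}}

```text
time_s: 5.93
ee_pos: [483.0, -59.2, 37.9]
ee_rot: [-180.0, 0.0, 16.8]
force: [-0.2, 0.1, -0.8]
gripper_width: 23.9
gripper_force: 30.0
```

Call:
{"fn": "apply_moves", "kwargs": {
  "increments": [
    [-1, 0, 0, -0.001, 0, 0, 0],
    [-1, 0, 0, 0, 0, 0, 0],
    [-1, 0, 0, 0, 0, 0, 0]
  ]
}}

```text
time_s: 6.18
ee_pos: [483.2, -59.2, 36.9]
ee_rot: [180.0, 0.0, 16.8]
force: [-0.1, 0.2, -0.8]
gripper_width: 23.7
gripper_force: 30.0
```

Call:
{"fn": "apply_moves", "kwargs": {
  "increments": [
    [-1, 0, 0, -0.001, 0, 0, 0],
    [-1, 0, 0, 0, 0, 0, 0],
    [-1, 0, 0, 0, 0, 0, 0]
  ]
}}

```text
time_s: 6.43
ee_pos: [483.2, -59.2, 35.9]
ee_rot: [180.0, 0.0, 16.8]
force: [0.0, 0.4, -0.8]
gripper_width: 23.6
gripper_force: 30.0
```

Call:
{"fn": "apply_moves", "kwargs": {
  "increments": [
    [-1, 0, 0, -0.0005, 0, 0, 0],
    [-1, 0, 0, 0, 0, 0, 0],
    [-1, 0, 0, 0, 0, 0, 0]
  ]
}}

```text
time_s: 6.68
ee_pos: [483.2, -59.2, 35.9]
ee_rot: [180.0, -0.0, 16.8]
force: [-1.7, 0.3, 5.3]
gripper_width: 24.0
gripper_force: 30.0
```

Call:
{"fn": "apply_moves", "kwargs": {
  "increments": [
    [-1, 0, 0, -0.0005, 0, 0, 0],
    [-1, 0, 0, 0, 0, 0, 0],
    [-1, 0, 0, 0, 0, 0, 0]
  ]
}}

```text
time_s: 6.93
ee_pos: [483.2, -59.2, 35.9]
ee_rot: [180.0, -0.0, 16.8]
force: [-2.6, 0.7, 8.9]
gripper_width: 24.1
gripper_force: 30.0
```

The wedge is flat on the plate under light pressure. Next I'll slide it in along jig x (0.957, 0.289).

Call:
{"fn": "apply_moves", "kwargs": {
  "increments": [
    [-1, 0.0038, 0.00115, 0, 0, 0, 0],
    [-1, 0.0038, 0.00115, 0, 0, 0, 0],
    [-1, 0.0038, 0.00115, 0, 0, 0, 0],
    [-1, 0, 0, 0, 0, 0, 0]
  ]
}}

```text
time_s: 7.27
ee_pos: [492.7, -56.1, 35.9]
ee_rot: [-180.0, 0.2, 16.9]
force: [-6.8, -1.3, 12.7]
gripper_width: 24.1
gripper_force: 30.0
```

Call:
{"fn": "apply_moves", "kwargs": {
  "increments": [
    [-1, 0.0019, 0.0006, 0, 0, 0, 0],
    [-1, 0.0019, 0.0006, 0, 0, 0, 0],
    [-1, 0.0019, 0.0006, 0, 0, 0, 0],
    [-1, 0, 0, 0, 0, 0, 0]
  ]
}}

```text
time_s: 7.6
ee_pos: [497.7, -54.4, 35.9]
ee_rot: [-180.0, 0.3, 16.9]
force: [-8.8, -2.9, 15.1]
gripper_width: 24.0
gripper_force: 30.0
```

Call:
{"fn": "apply_moves", "kwargs": {
  "increments": [
    [-1, 0.0019, 0.0006, 0, 0, 0, 0],
    [-1, 0, 0, 0, 0, 0, 0],
    [-1, 0, 0, 0, 0, 0, 0]
  ]
}}

```text
time_s: 7.85
ee_pos: [499.6, -53.8, 35.9]
ee_rot: [-180.0, 0.3, 16.9]
force: [-8.6, -1.2, 14.7]
gripper_width: 23.6
gripper_force: 30.0
```

Call:
{"fn": "apply_moves", "kwargs": {
  "increments": [
    [-1, 0.0019, 0.0006, 0, 0, 0, 0],
    [-1, 0, 0, 0, 0, 0, 0],
    [-1, 0, 0, 0, 0, 0, 0]
  ]
}}

```text
time_s: 8.1
ee_pos: [501.4, -53.2, 35.9]
ee_rot: [-180.0, 0.3, 16.9]
force: [-8.2, -2.2, 14.9]
gripper_width: 23.7
gripper_force: 30.0
```

Call:
{"fn": "apply_moves", "kwargs": {
  "increments": [
    [-1, 0.0019, 0.0006, 0, 0, 0, 0],
    [-1, 0, 0, 0, 0, 0, 0],
    [-1, 0, 0, 0, 0, 0, 0]
  ]
}}

```text
time_s: 8.35
ee_pos: [503.0, -52.7, 35.9]
ee_rot: [-180.0, 0.3, 16.9]
force: [-10.1, -2.6, 15.5]
gripper_width: 24.0
gripper_force: 30.0
```

Call:
{"fn": "apply_moves", "kwargs": {
  "increments": [
    [-1, 0.0019, 0.0006, 0.0003, 0, 0, 0],
    [-1, 0, 0, 0, 0, 0, 0],
    [-1, 0, 0, 0, 0, 0, 0]
  ]
}}

```text
time_s: 8.6
ee_pos: [504.1, -52.2, 35.9]
ee_rot: [-179.9, 0.4, 16.9]
force: [-12.1, -3.9, 15.2]
gripper_width: 23.5
gripper_force: 30.0
```

Call:
{"fn": "apply_moves", "kwargs": {
  "increments": [
    [-1, 0.0019, 0.0006, 0, 0, 0, 0],
    [-1, 0, 0, 0, 0, 0, 0],
    [-1, 0, 0, 0, 0, 0, 0]
  ]
}}

```text
time_s: 8.85
ee_pos: [504.5, -52.0, 35.8]
ee_rot: [-179.9, 0.6, 16.9]
force: [-14.5, -6.6, 17.4]
gripper_width: 23.8
gripper_force: 30.0
```

Call:
{"fn": "apply_moves", "kwargs": {
  "increments": [
    [-1, 0.0019, 0.0006, 0, 0, 0, 0],
    [-1, 0, 0, 0, 0, 0, 0],
    [-1, 0, 0, 0, 0, 0, 0]
  ]
}}

```text
time_s: 9.1
ee_pos: [505.8, -51.4, 35.8]
ee_rot: [-179.9, 0.7, 16.9]
force: [-15.3, -5.3, 19.6]
gripper_width: 23.9
gripper_force: 30.0
```

Call:
{"fn": "apply_moves", "kwargs": {
  "increments": [
    [-1, 0.0019, 0.0006, 0, 0, 0, 0],
    [-1, 0, 0, 0, 0, 0, 0],
    [-1, 0, 0, 0, 0, 0, 0]
  ]
}}

```text
time_s: 9.35
ee_pos: [507.3, -50.8, 35.8]
ee_rot: [-179.9, 0.7, 16.9]
force: [-15.5, -5.9, 20.1]
gripper_width: 23.9
gripper_force: 30.0
```

Call:
{"fn": "apply_moves", "kwargs": {
  "increments": [
    [-1, 0.0019, 0.0006, 0, 0, 0, 0],
    [-1, 0, 0, 0, 0, 0, 0],
    [-1, 0, 0, 0, 0, 0, 0]
  ]
}}

```text
time_s: 9.6
ee_pos: [509.0, -50.1, 35.8]
ee_rot: [-179.9, 0.8, 16.9]
force: [-16.1, -4.7, 20.5]
gripper_width: 23.7
gripper_force: 30.0
```

Call:
{"fn": "apply_moves", "kwargs": {
  "increments": [
    [-1, 0, 0, 0.0006, 0, 0, 0],
    [-1, 0.0019, 0.0006, 0, 0, 0, 0],
    [-1, 0, 0, 0, 0, 0, 0],
    [-1, 0, 0, 0, 0, 0, 0]
  ],
  "newtons": 50
}}

```text
time_s: 9.93
ee_pos: [511.6, -49.3, 35.8]
ee_rot: [-179.9, 0.7, 16.9]
force: [-13.2, -4.5, 13.6]
gripper_width: 23.6
gripper_force: 50.0
```

Call:
{"fn": "apply_moves", "kwargs": {
  "increments": [
    [-1, 0.0019, 0.0006, 0, 0, 0, 0],
    [-1, 0.0019, 0.0006, 0, 0, 0, 0],
    [-1, 0, 0, 0, 0, 0, 0],
    [-1, 0, 0, 0, 0, 0, 0]
  ]
}}

```text
time_s: 10.27
ee_pos: [515.3, -48.0, 35.8]
ee_rot: [-179.8, 0.7, 16.9]
force: [-13.4, -4.4, 13.3]
gripper_width: 23.5
gripper_force: 50.0
```

Run:
```python
from h import *
g=cams.grab_frame("side");save(g,"lift.png",(285,185,80,70),8)
s=status.state();print(s["ee_pos"],s["force"],s["gripper_force"])
```

```text
[515.30796557 -47.97208464  35.79333169] [-13.01134665  -4.03175452  14.52049171] 50.00382676720619
```

View pics/lift.png

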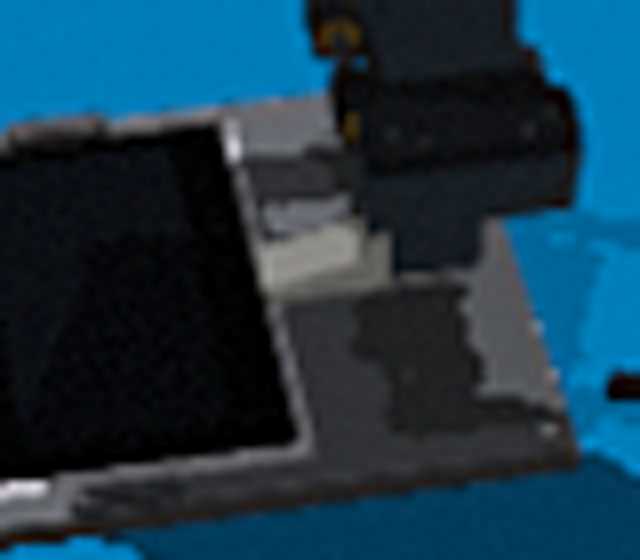

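The nose is now under the edge at about crop (265,285), near the middle, and the gripper is well clear of the screen. I'll push about 8 mm more, then check the lift against the earlier picture.

Call:
{"fn": "apply_moves", "kwargs": {
  "increments": [
    [-1, 0.0019, 0.0006, 0, 0, 0, 0],
    [-1, 0.0019, 0.0006, 0, 0, 0, 0],
    [-1, 0.0019, 0.0006, 0, 0, 0, 0],
    [-1, 0, 0, 0, 0, 0, 0],
    [-1, 0, 0, 0, 0, 0, 0]
  ]
}}

```text
time_s: 10.73
ee_pos: [520.8, -46.2, 35.8]
ee_rot: [-179.8, 0.7, 16.9]
force: [-13.4, -3.6, 14.5]
gripper_width: 23.5
gripper_force: 50.0
```

Run:
```python
from h import *
g=cams.grab_frame("side");cv2.imwrite("pics/full.png",g["color"][...,::-1])
b=cv2.cvtColor(cv2.resize(g["color"][170:260,285:385],None,fx=4,fy=4,interpolation=cv2.INTER_CUBIC),cv2.COLOR_RGB2GRAY)
a=cv2.cvtColor(cv2.imread("pics/deck.png"),cv2.COLOR_BGR2GRAY)[:,400:]
for n,(x,y,w,h) in {"edge left":(115,215,45,60),"edge right":(100,118,30,40),"plate corner":(240,240,60,60)}.items():
    r=cv2.matchTemplate(b[y-20:y+h+20,x-20:x+w+20],a[y:y+h,x:x+w],cv2.TM_CCOEFF_NORMED);_,v,_,l=cv2.minMaxLoc(r);print(n,(np.array(l)-20)/4,round(v,3))
c,s=np.cos(.2932),np.sin(.2932)
P=lambda x,y,z:proj(g,[[603.2+c*x-s*y,-22.6+s*x+c*y,z]])[0]
for y in(50,-50):print("1 px per 5mm",P(-25,y,22.5)-P(-25,y,17.5))
S=status.state();print(S["ee_pos"],S["ee_rot"],S["force"])
# edge column by dark->bright along rows
for y in (60,40,-60,-75):
    u,v=P(-25,y,17.5);print(y,u,v)
```

```text
edge left [ 0.  -0.5] 0.994
edge right [ 0.  -0.5] 0.874
plate corner [1.25 5.  ] 0.601
1 px per 5mm [-0.03187945 -1.23155046]
1 px per 5mm [-0.04309109 -1.21412229]
[520.73517229 -46.20310547  35.80247057] [-179.84103964    0.72362706   16.88267094] [-13.72188075  -3.10270172  13.72249748]
60 319.0775340302558 231.41111334870985
40 317.9598479888516 226.85030383305005
-60 312.757890008817 205.61619154362813
-75 312.028973887501 202.6398616357382
```

Run:
```python
from h import *
g=cv2.imread("pics/full.png")
b=cv2.cvtColor(cv2.resize(g[170:260,285:385],None,fx=4,fy=4,interpolation=cv2.INTER_CUBIC),cv2.COLOR_BGR2GRAY).astype(float)
a=cv2.cvtColor(cv2.imread("pics/deck.png"),cv2.COLOR_BGR2GRAY)[:,400:].astype(float)
for X in range(10,150,12):
    r=[]
    for m in(a,b):
        p=m[255:320,X-2:X+3].mean(1);k=np.argmax(np.diff(cv2.GaussianBlur(p[:,None],(1,9),2)[:,0]));
        i=np.argmax(p>60);r.append((255+i-1+(60-p[i-1])/(p[i]-p[i-1]))/4)
    print(X,np.round(r,2),"up",round(r[0]-r[1],2))
o=np.hstack([a,b])[190:310][:, np.r_[0:200,400:600]]
cv2.imwrite("pics/cmp.png",cv2.resize(o,None,fx=2,fy=2))
```

```text
10 [74.71 74.71] up -0.0
22 [74.68 74.93] up -0.26
34 [73.81 74.03] up -0.22
46 [73.68 73.9 ] up -0.22
58 [72.84 73.14] up -0.3
70 [72.79 72.98] up -0.18
82 [72.7  72.64] up 0.06
94 [72.19 72.2 ] up -0.01
106 [71.92 71.9 ] up 0.02
118 [71.3 71.6] up -0.3
130 [70.98 70.94] up 0.03
142 [70.83 70.84] up -0.01[ WARN:0@0.483] global loadsave.cpp:1063 imwrite_ Unsupported depth image for selected encoder is fallbacked to CV_8U.
```

View pics/cmp.png

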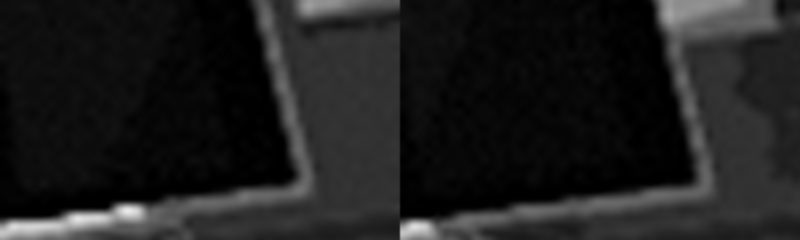

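The comparison isn't conclusive: the grey rim is static and both the glass and the gap under it are black. I'll spend the last picture on a contrast-stretched before/after view plus a zoom on the wedge.

Run:
```python
from h import *
g=cv2.imread("pics/full.png");s0=cv2.resize(cv2.imread("pics/side0.png"),(640,400),interpolation=cv2.INTER_AREA)
st=lambda m:np.clip(255*(m/255.)**.45,0,255).astype(np.uint8)
A=[cv2.resize(st(m[195:250,270:350]),None,fx=5,fy=5,interpolation=cv2.INTER_CUBIC) for m in(s0,g)]
C=cv2.resize(g[203:235,300:364],None,fx=12.5,fy=10,interpolation=cv2.INTER_CUBIC)
C=cv2.resize(g[203:229,300:364],None,fx=12.5,fy=12.5,interpolation=cv2.INTER_CUBIC)[:325]
cv2.imwrite("pics/fin.png",np.vstack([np.hstack(A),C]))
```

```text
(no output)
```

View pics/fin.png

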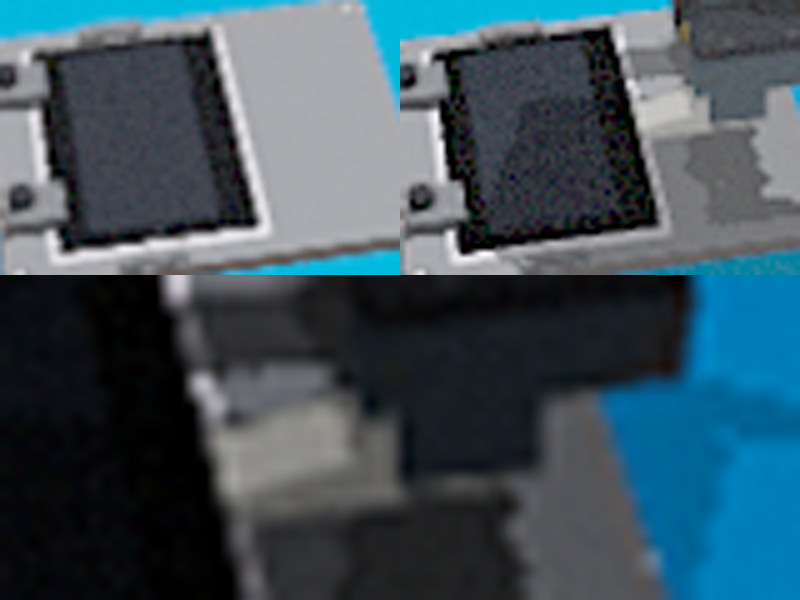

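The zoom shows the ramp entering under the rim at crop (230,430–510) with visible side thickness there. The junction of ramp and block is at about (352,455), which I'll use to check for slip in the grip.

Run:
```python
from h import *
g=cams.grab_frame("side")
c,s=np.cos(.2932),np.sin(.2932)
e=np.array(status.state()["ee_pos"]);w=(e[:2]-[603.2,-22.6])@np.array([[c,-s],[s,c]]);print("tcp jig",w)
P=lambda x,y,z:((proj(g,[[603.2+c*x-s*y,-22.6+s*x+c*y,z]])[0]-[300,203])*12.5+[6,281]).round()
for sl in(0,-10,-20): print(sl,"junction",P(w[0]+sl+13,w[1]+12,31))
print("block foot front",P(w[0]+13,w[1]+12,12))
for z in(12,20):print("edge",z,P(-25,12,z),P(-30,12,z))
```

```text
tcp jig [-85.76346847   1.20362485]
0 junction [406. 439.]
-10 junction [446. 434.]
-20 junction [487. 428.]
block foot front [406. 497.]
edge 12 [212. 518.] [232. 516.]
edge 20 [211. 494.] [232. 491.]
```

Run:
```python
from h import *
g=cv2.cvtColor(cv2.imread("pics/full.png"),cv2.COLOR_BGR2GRAY)
print(g[208:226,314:336])
c,s=np.cos(.2932),np.sin(.2932);f=cams.grab_frame("side")
P=lambda x,y,z:proj(f,[[603.2+c*x-s*y,-22.6+s*x+c*y,z]])[0].round(1)
for nose in(-2.8,-12):
  print(nose,[(P(x,13,12).tolist(),P(x,13,12+1.5+(nose-x)/4).tolist()) for x in(-35,-45,-55,-65)])
```

```text
[[ 54  89  62  44  49  47  49  48  49  49  50  36  33  31  27  26  26  25
   28  29  31  30]
 [ 29  71  69  44  46  45  44  44  43  41  41  29  28  33  30  28  27  28
   29  28  28  25]
 [  8  62  77  37  65  74  62  93  91  91  91  85  59  30  34  27  30  29
   29  26  26  28]
 [  0 130 174  85  98 103  97 111 110 109 111 105  65  21  26  26  26  28
   24  27  26  28]
 [  0  97 163 136 105 108 106 106 103 103  99  86  81  68  50  21  25  25
   27  27  30  30]
 [  0  19 131 166 102 105 104 101 105 113 115 125 116  89  70  15  28  35
   26  29  29  29]
 [  0   7  95 122  57  75 100 119 134 135 138 148 141 118  80  51  56  55
   25  28  29  28]
 [  0   0  71 121 113 116 128 138 144 141 143 143 146 127  86  85  90  72
   17  25  30  26]
 [  0   0  67 138 151 146 144 141 143 141 141 140 145 125  84  94 100  77
   19  27  26  29]
 [  0   0  36 112 149 142 141 141 142 143 142 143 146 135 103  94  99  77
   19  26  26  27]
 [  0   0   5  95 152 143 143 144 145 142 133 125 120 110 100  95  99  74
   14  25  25  24]
 [  3   0   0  97 158 147 143 131 123 112 104 100  94  93  94  94  99  81
   
[... 157 characters left out ...]
4  78  82  75  68  64  60
   47  36  35  30]
 [  0   4   0   7  59  90  77  71  70  65  62  57  54  53  38  30  27  26
   30  34  32  33]
 [  2   2   0   0  62  98  62  46  45  43  47  46  42  35  27  31  33  32
   34  34  31  33]
 [  6   0   1   0  54  90  60  46  46  48  48  51  48  38  29  33  32  32
   33  32  36  31]
 [  4   3   1   0  32  73  70  46  48  50  49  52  51  44  31  31  34  32
   34  32  32  34]]
-2.8 [([319.8, 221.8], [319.7, 219.5]), ([323.0, 221.4], [323.0, 218.4]), ([326.2, 221.0], [326.2, 217.4]), ([329.5, 220.6], [329.5, 216.4])]
-12 [([319.8, 221.8], [319.7, 220.0]), ([323.0, 221.4], [323.0, 219.0]), ([326.2, 221.0], [326.2, 218.0]), ([329.5, 220.6], [329.5, 216.9])]
```

The side profile puts the nose 15–22 mm under the edge, which is about 3–4.4 mm of lift. I'll push 5 mm more to centre it in the allowed band.

Call:
{"fn": "apply_moves", "kwargs": {
  "increments": [
    [-1, 0.0019, 0.0006, 0, 0, 0, 0],
    [-1, 0.0019, 0.0006, 0, 0, 0, 0],
    [-1, 0.001, 0.0003, 0, 0, 0, 0],
    [-1, 0, 0, 0, 0, 0, 0],
    [-1, 0, 0, 0, 0, 0, 0]
  ]
}}

```text
time_s: 11.3
ee_pos: [525.1, -44.8, 35.8]
ee_rot: [-179.8, 0.8, 16.9]
force: [-14.5, -4.6, 15.6]
gripper_width: 23.7
gripper_force: 50.0
```

Call:
{"fn": "apply_moves", "kwargs": {
  "increments": [
    [-1, 0, 0, 0, 0, 0, 0],
    [-1, 0, 0, 0, 0, 0, 0],
    [-1, 0, 0, 0, 0, 0, 0]
  ]
}}

```text
time_s: 11.55
ee_pos: [525.1, -44.8, 35.8]
ee_rot: [-179.8, 0.8, 16.9]
force: [-14.4, -4.1, 14.5]
gripper_width: 23.9
gripper_force: 50.0
```

Run:
```python
from h import *
g=cams.grab_frame("side");m=cv2.cvtColor(g["color"],cv2.COLOR_RGB2GRAY)
print(m[214:225,316:332])
s=status.state();print(s["ee_pos"],s["ee_rot"],s["force"],s["gripper_force"])
```

```text
[[103 131  95  98 117 134 134 138 149 131  74  38  37  43  29  28]
 [ 76 133 128 128 138 141 144 142 144 125  82  78  83  76  40  24]
 [ 54 127 147 144 144 141 143 140 145 139 113  91  98  84  45  25]
 [ 19  99 151 142 141 140 141 142 145 149 130  88  95  85  43  22]
 [  3  97 153 144 141 144 145 138 127 121 106  92  99  83  44  21]
 [  0  96 158 144 136 122 119 108  98  93  90  95  98  86  51  17]
 [  0  58 112 116 107 100  95  93  94  93  98  99 101  99  85  61]
 [  0  18  71  99  95  97  99 100  95  83  77  79  76  68  61  51]
 [  0  12  60  85  74  70  68  68  66  53  53  53  38  31  28  29]
 [  0   0  62  98  63  46  44  47  47  43  37  34  29  31  30  31]
 [  0   0  48  79  61  47  50  52  49  49  38  31  32  33  34  34]]
[525.09285424 -44.79695335  35.80988309] [-179.83332029    0.77186932   16.88655617] [-14.00369203  -4.70677377  14.02784236] 50.00415075570345
```

The ramp profile thickened at fixed columns, so the wedge advanced with the grip. I'm handing it in.

```bash
python3 -c "
from workcell import env;print(env.job_done())"
```

```text
the job is handed in; nothing more can be done
None
```

I handed in the job with the white wedge gripped at 50 N, flat on the plate, and its nose about 20–27 mm under the middle of the screen's edge. I estimate the edge is about 5 mm up (3.5–5.6 mm), from wedge travel and the visible ramp because the lift couldn't be read directly; the hand-in gave no verdict.

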